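# Release the latched cover of a UV sterilising box with its key

## Task

Take the latch key from its stand, put its rod down through the narrow slot in the UV box's sliding cover, press the sprung hook beneath until you feel it bottom, and, keeping it pressed, draw the cover fully open with the key. Press and drag gently: key and cover bear no more than 25 N. Then stand the key back upright in the hole it came from, fully down, leave the cover open and leave everything else where it is.

Things in the scene. Friction and masses are not known exactly. Their poses are not given: they have to be found in the camera images.
- key: latch key, about 70 g: a vertical round steel rod 8 mm in diameter and 76 mm long under a black flat slab handle 30 mm (own x) by 14 mm (own y) by 36 mm high, centred on the rod, its top 111 mm above the rod's foot. Origin: centre of the rod's foot, z up along the rod. It starts standing in one of the two holes of the stand; grip the slab across its 14 mm
- probe: another pin standing in the stand's other hole, with a round 22 mm knob instead of a slab, top 82 mm above its foot. Leave it. Origin: centre of its foot
- stand: fixed white block 120 (x) by 90 (y) by 50 mm high, origin: centre of its underside. Two vertical round holes 11 mm in diameter with a 3 mm chamfer, at x = -30 and +30 mm, y = 0, 40 mm deep (their floor is 10 mm above the bench). It stands to the robot's left or right
- box: fixed UV sterilising box, white on a blue base, 220 (x) by 360 (y) by 110 mm high; its +y end carries a hood (y from 70 to 180 mm) up to 161 mm high. Origin: centre of its underside on the bench
- cover: grey flat sliding cover, 198 (x) by 240 (y) by 6 mm thick, on the box. Origin: centre of its underside. It slides along the box's +y, under the hood: y in the box's frame is -50 mm shut (it starts up to 2 mm from that), +50 mm fully open (end stop); axes parallel to the box's. Friction 2.5 N; it stays put. A hook under it holds it shut. Over 25 N between key and cover or hook damages the latch
- hook: sprung steel hook under the cover, moving with it. Origin: top of its flat pad (46 by 26 mm), right under the slot, 12 mm below the cover's upper face. It goes straight down: 4 N to start, then 0.2 N per mm. Pressed 4 to 30 mm (unknown beforehand) its nose passes under a fixed bar; 2.5 mm deeper it meets a hard, rough ledge, a sudden rise in force
- hook_nose (a point): the hook's nose (8 mm long in y), a block that moves with the hook. Unpressed, it meets the bar when the cover is about 5 mm from shut. It passes anywhere between bar and ledge, also sliding lightly on the ledge (ease off a little first), and has cleared the bar once the cover is 25 mm from shut; from then on the hook need not be pressed
- slot (a point): centre of the slot's mouth, on the cover's upper face (116 mm above the bench when built); the slot is 36 mm long in the cover's x and 13 mm wide in its y (the sliding direction), with a thin steel surround; it moves with the cover; axes as the cover's. It lies at x -50, y -40, z +6 mm in the cover's frame
- flask: clear culture flask with a red cap lying on the bench, 100 by 75 by 32 mm (bystander)
- tally_a: round grey tally counter, 48 mm across, 49 mm high (bystander)
- tally_b: a second such tally counter (bystander)
- dishes: stack of three clear dishes, 90 mm across (bystander)
- bottle: amber bottle, 64 mm across, 140 mm high (bystander)
- beaker: glass beaker, 80 mm across, 100 mm high (bystander)
There are look-alikes about, which are no part of the job. Leave any yellow look-alike of the key alone.

How it is judged:
By the outcome, as a careful person would: the job done as asked, in the order asked, and still so for the second after the job is handed in, with the robot touching nothing.
It also fails if it takes over 72 s, if anything falls off the work surface, if the arm or the gripper's body presses on something with over 40 N, if the wrist force passes 120 N, or if a joint passes its speed limit or range.

## Robot

A 6-joint arm with a two-finger parallel gripper is mounted at the origin on the work surface. World frame = base frame: x ahead of the robot, y to its left, z up, the work surface at z = 0. Lengths are in m, angles in rad, forces in N, time in s.
With the tool pointing down it reaches from about 0.25 to 0.775 m from the base axis. Payload 4 kg.
Tool frame: the origin (TCP) lies between the finger pads; the fingertips stand ahead of it and the grasp point (between the pads) lies 6 mm ahead of it (arm.tip_extent is the z of the fingertips in the tool frame, in m); z points along the fingers, y is the line along which they close (so a half turn about z gives the same grasp; the last joint's range is limited). The gripper opens to 85 mm and grips with 20 to 120 N. Pads are 22 mm wide; open, the fingers measure 114 mm over their backs; the gripper's body (76 mm by 85 mm) begins 54 mm behind the grasp point. The pads swing forward as they close: fully open they stand 13 mm farther back than shut.
Start: joints at [1.032, 0.087, 1.371, -0, 1.684, -0.103], TCP at [0.232, 0.499, 0.256] pointing down, gripper open.
Joint ranges: [-3.1, 3.1], [-0.76, 2.03], [0.27, 2.55], [-1.08, 4.22], [0.17, 2.65], [-2.57, 2.57]. Speed limits (rad/s): [2.79, 2.79, 3.14, 3.14, 3.14, 3.14].

## Interface

Orientations are given as a rotation vector (axis times angle).
In Python, from bench import arm gives the robot as it stands.
- The arm moves only by the tool apply_moves, never from a script. Its argument "commands" is text: rows parted by semicolons, each of 7 numbers parted by spaces: the turn, a rotation vector about the tool's x, y, z as a fraction of full scale, then the shift along the tool's x, y, z as a fraction of full scale, then the opening, from -1 (shut) to 1 (fully open), so that 0 is half open. In form: rx ry rz tx ty tz grip; .... A call has exactly 8 rows; each row is the pose to reach, as a shift and turn from the pose commanded when the call began, along the tool's axes at that moment, turning the shorter way round; what a row does not reach only later rows make up. Full scale, the value 1, is 0.4 m for a shift and 180 degrees for a turn. A row lasts 1/10 s, in which the tool goes at most 50 mm and 8.59 degrees, less where a joint would pass 70% of its speed; a pose out of reach is approached as far as the arm can. A call with a number of a shift or a turn outside -1 to 1 is refused whole. A call with a gripper value outside its range is refused whole. The fingers move at their own pace and stop on an object; the grip force is fixed at half the most. Time passes only in rows, so rows that repeat a pose let the fingers close, or fill a call up. It gives the time, the measured TCP pose, the force, the opening and the grip force at its end, in the units of the state.
- arm.sense(): the state, without advancing time (a new reading comes with each control period).
- arm.snapshot(name): name is "side" or "top"; returns a dict with "img" (480x640x3 uint8, red, green, blue), "z_map" (480x640 float32, m along the optical axis (not along the pixel's ray), 0 where there is no reading), "mtx" (3x3 intrinsics, pixels), "view" (4x4, takes a point from world to camera coordinates). Camera axes: x right, y up, looking along -z (the intrinsics and any distortion apply to the point x, -y, -z); pixel columns grow to the right and rows downward; lengths in m; the calibration is good to about 2 mm. A picture is of the moment at which its call begins.
- arm.sign_off(): hands the job in; it is judged then, once.
The state is a dict: "t": time; "joint_positions": joint angles; "dq": joint speeds; "joint_efforts": joint torques, N m; "ee_pos": TCP position; "orientation": TCP orientation; "ft_force": force on the tool from outside, world axes, zero at the start; "torque": the same for the moment, N m; "opening": opening from 0.0 (shut) to 1.0 (fully open); "grasp_force": force on a finger pad.
Only numpy, scipy, OpenCV 4.12 (cv2) and the standard library are available. Lean on these libraries where they do the work, as an engineer would, in place of code of your own. Each camera call takes 0.05 s, during which the arm holds its last target. There are 200 camera calls.

## Working session

There is one attempt and no reset: what is moved stays moved. The work goes in short steps, Python scripts to look and compute and a tool call to move; the robot and the scene stay as the last step left them, time stands still between calls to the robot, and variables do not carry over. Pictures are saved under pics/ and viewed, at most 10 in all, crops included, and the job is handed in when it is done.

Besides the shell and the picture viewer there is one more tool, called in YAML: its name, and indented under it one key for each argument. apply_moves: Moves the arm, as the interface text tells. Shift numbers are shares of 0.4 m and turn numbers shares of 180 degrees, none past 1 either way. Its arguments: {"type":"object","properties":{"commands":{"type":"string"}},"required":["commands"]}

```bash
ls; mkdir -p pics
python3 - <<'E'
from bench import arm
import numpy as np,cv2
s=arm.sense(); print({k:np.round(v,4) for k,v in s.items()}, arm.tip_extent)
for n in("top","side"):
    d=arm.snapshot(n); np.savez(f"pics/{n}0.npz",**d)
    cv2.imwrite(f"pics/{n}0.png",d["img"][...,::-1]); print(n,d["mtx"],np.round(d["view"],4))
E
```

```text
pics
{'t': np.float64(0.0), 'joint_positions': array([ 1.0319,  0.0879,  1.3723, -0.    ,  1.6836, -0.1031]), 'dq': array([-0.0008,  0.0015,  0.0003, -0.0012,  0.0003, -0.0019]), 'joint_efforts': array([ 6.00000e-04, -3.51863e+01, -3.13276e+01, -1.00000e-04,
        1.08000e-02, -0.00000e+00]), 'ee_pos': array([0.2319, 0.4982, 0.2551]), 'orientation': array([-0.679 , -3.0666,  0.0034]), 'ft_force': array([0.5814, 0.6176, 0.685 ]), 'torque': array([ 0.0374, -0.0332, -0.0408]), 'grasp_force': np.float64(0.0), 'opening': np.float64(1.0)} 0.025
top [[515.23352771   0.         322.17061101]
 [  0.         515.23352771 242.42878073]
 [  0.           0.           1.        ]] [[ 0.0036 -0.9998  0.0174 -0.049 ]
 [ 0.9945  0.0054  0.1049 -0.5609]
 [-0.1049  0.017   0.9943 -1.3321]
 [ 0.      0.      0.      1.    ]]
side [[597.47792252   0.         321.489793  ]
 [  0.         597.47792252 242.08237984]
 [  0.           0.           1.        ]] [[-0.9028 -0.4298 -0.0153  0.4838]
 [ 0.2362 -0.5253  0.8175 -0.2374]
 [-0.3594  0.7344  0.5758 -1.3996]
 [ 0.      0.      0.      1.    ]]
```

View pics/top0.png

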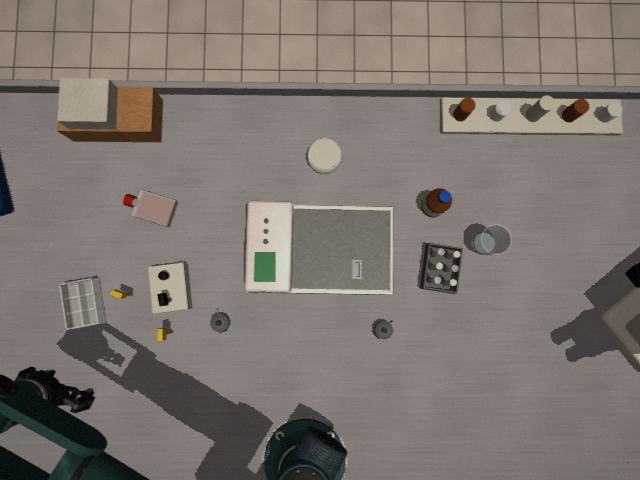

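View pics/side0.png

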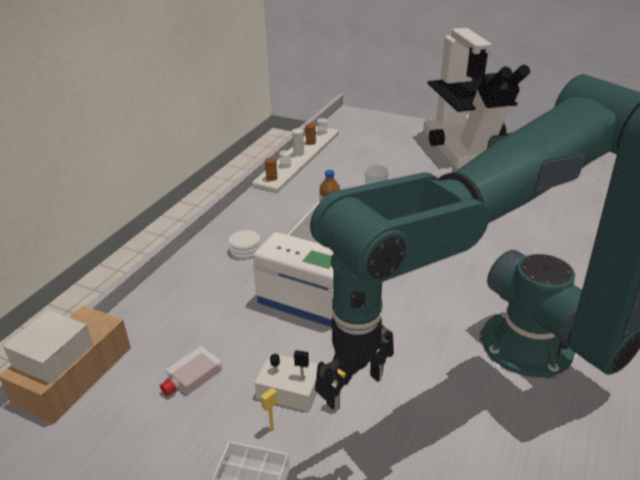

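The top view shows the stand at (168,287). It holds two black-topped pins: the slab at (165,299) and the round knob at (163,275). Yellow look-alikes are at (118,293) and (161,334). The hood is on the left (world +y), and the slot is at (357,269). Only the black slab in the stand fits the key, so I'll confirm it in a crop and measure.

```bash
cat > h.py <<'E'
import numpy as np,cv2
def load(n): return dict(np.load(f"pics/{n}.npz"))
def ray(d,u,v):
    K,V=d["mtx"],d["view"];R,t=V[:3,:3],V[:3,3]
    c=np.stack([(u-K[0,2])/K[0,0],-(v-K[1,2])/K[1,1],-np.ones_like(u*1.)],-1)
    return -R.T@t, c@R
def atz(d,u,v,z):
    u=np.asarray(u,float);v=np.asarray(v,float);o,r=ray(d,u,v)
    return o+r*((z-o[2])/r[...,2])[...,None]
def cloud(d):
    v,u=np.mgrid[:480,:640]; o,r=ray(d,u.astype(float),v.astype(float)); return o+r*d["z_map"][...,None]
def proj(d,p):
    q=np.atleast_2d(p)@d["view"][:3,:3].T+d["view"][:3,3]; K=d["mtx"]
    return np.c_[K[0,2]+K[0,0]*q[:,0]/-q[:,2],K[1,2]-K[1,1]*q[:,1]/-q[:,2]]
E
python3 - <<'E'
from h import *
d=load("top0"); P=cloud(d); im=d["img"]
def box(m,name):
    p=P[m]; r=cv2.minAreaRect((p[:,:2]*1000).astype(np.float32)); print(name,len(p),np.round(np.median(p[:,2]),4),np.round(r[0],1),np.round(r[1],1),round(r[2],2))
def win(u0,u1,v0,v1,z0,z1):
    m=np.zeros((480,640),bool); m[v0:v1,u0:u1]=1; return m&(P[...,2]>z0)&(P[...,2]<z1)
box(win(140,200,255,320,.042,.056),"stand")
box(win(140,200,255,320,.11,.13),"key")
box(win(140,200,255,320,.075,.1),"probe")
box(win(230,410,195,305,.150,.17),"hood")
m=win(285,400,195,305,.1,.13); box(m,"boxtop+cover")
g=im.astype(int); 
a=cv2.resize(im[255:345,100:200],None,fx=5,fy=5,interpolation=cv2.INTER_CUBIC)
b=cv2.resize(im[255:300,335:405],None,fx=5,fy=5,interpolation=cv2.INTER_CUBIC)
c=np.zeros((450,500+290,3),np.uint8); c[:,:500]=a; c[:225,500:]=b[:,:290]; cv2.imwrite("pics/crop1.png",c[...,::-1])
print(proj(d,[[.0,.0,0]]))
E
```

```text
stand 1450 0.0498 [440.6 349.7] [120.   93.2] 7.49
key 87 0.1199 [411.1 345.6] [29.7 16.1] 8.89
probe 91 0.0905 [440.2 343.7] [84.8 21.2] 17.03
hood 4172 0.1611 [539.2  83.7] [110.3 220.1] 89.22
boxtop+cover 8795 0.1159 [537.  -92.9] [254.2 220.5] 89.2
[[303.23484396 459.36384285]]
```

View pics/crop1.png

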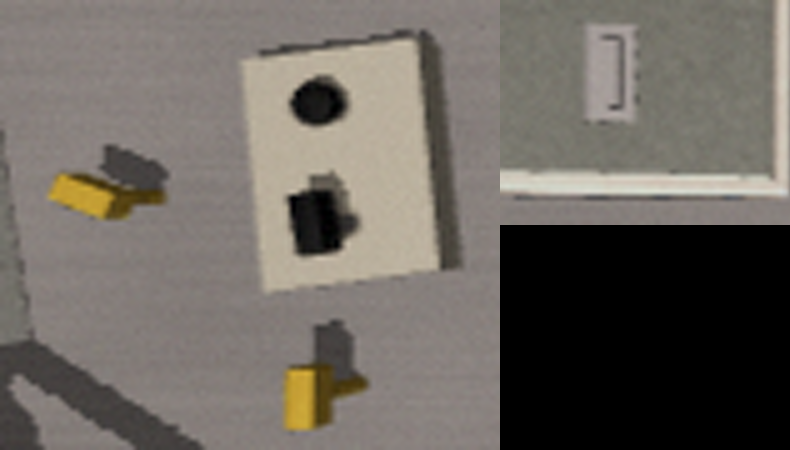

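The crop shows the black slab key at crop (316,222) in the stand's lower hole. The round knob probe is at (318,102), and both yellow keys are outside the stand. The slot surround is at crop (610,73). The slab lies where the stand geometry puts the -30 mm hole (411,346), so it is the key. Next I plan the approach.

```bash
cat >> h.py <<'E'
from scipy.spatial.transform import Rotation as Ro
def plan(s,pos,yaw):
    "row numbers from measured pose to pos with tool y at yaw (deg, mod 180)"
    R=Ro.from_rotvec(s["orientation"]).as_matrix(); best=None
    for k in(0,180):
        a=np.radians(yaw+k); y=np.array([np.cos(a),np.sin(a),0]);z=np.array([0,0,-1.])
        T=np.c_[np.cross(y,z),y,z]; w=Ro.from_matrix(R.T@T).as_rotvec()
        if best is None or np.linalg.norm(w)<np.linalg.norm(best): best=w
    print("turn",np.round(best/np.pi,4),"shift",np.round(R.T@(np.array(pos)-s["ee_pos"])/.4,4))
E
python3 - <<'E'
from h import *; from bench import arm
s=arm.sense(); print(Ro.from_rotvec(s["orientation"]).as_matrix().round(3))
plan(s,(.411,.3457,.20),98.3)
d=load("top0"); print(atz(d,[357.2],[269.5],.116), proj(d,[.4862,-.1306,.116]))
g=cv2.cvtColor(d["img"],cv2.COLOR_RGB2GRAY)
print(g[258:282,349:366])
E
```

```text
[[-0.907  0.422 -0.001]
 [ 0.422  0.907 -0.002]
 [ 0.    -0.002 -1.   ]]
turn [-0.0006 -0.0003 -0.1848] shift [-0.5668 -0.1565  0.1383]
[[ 0.48537549 -0.13156608  0.116     ]] [[356.80738317 269.16374738]]
[[114 113 115 115 115 116 117 116 116 117 118 113 112 112 115 110 115]
 [115 107 112 127 128 125 119 122 124 124 118 119 118 116 116 114 117]
 [115 119 123 142 157 156 156 153 156 156 156 158 151 130 113 117 114]
 [117 118 120 142 157 156 153 148 150 154 155 158 141 108 112 111 113]
 [119 121 124 141 159 152 120  96  93  97 124 159 142 112 114 109 114]
 [119 119 124 141 153 156 158 157 157 137 105 159 154 129 114 115 113]
 [116 114 123 141 156 157 158 155 155 133 104 161 153 128 114 117 116]
 [120 118 121 140 158 160 157 156 158 136 106 159 142 105 116 118 117]
 [118 119 122 142 158 160 159 159 160 135 107 160 146 113 117 119 120]
 [117 117 121 141 160 160 156 158 156 134 100 160 152 133 119 118 115]
 [112 115 122 140 158 159 162 159 157 135 102 158 151 128 120 115 114]
 [116 115 124 144 156 159 158 159 157 131 102 159 143 112 113 110 112]
 [114 115 123 143 162 161 158 158 158 137 104 158 142  98 114 114 114]
 [115 114 121 142 158 161 159 159 158 136 106 158 153 122 118 117 116]
 [114 116 122 143 155 159 157 161 155 135 102 159 147 124 114 117 115]
 [116 118 124 143 156 156 160 161 157 135 101 160 148 118 117 114 115]
 [117 114 124 142 160 159 160 159 155 136 106 160 139  94 118 119 117]
 [119 116 119 142 158 160 159 154 155 134 107 157 144 100 114 115 115]
 [121 115 119 140 156 159 161 137  80  81 112 158 153 126 115 116 116]
 [119 117 119 143 159 161 162 161 161 162 156 160 150 126 117 114 122]
 [114 116 122 140 157 157 154 159 157 157 158 161 150 129 118 115 118]
 [116 117 109 103 130 116  94 106 119 126 119 136 136 125 121 117 120]
 [114 118 117 115 118 117 116 115 111 112 116 116 118 116 120 118 120]
 [118 114 114 117 116 115 111 113 117 119 115 121 117 117 118 117 120]]
```

apply_moves:
  commands: "0 0 -0.05 -0.12 -0.03 0.03 1; 0 0 -0.09 -0.24 -0.06 0.06 1; 0 0 -0.13 -0.35 -0.1 0.09 1; 0 0 -0.16 -0.46 -0.13 0.12 1; 0 0 -0.185 -0.567 -0.1565 0.138 1; 0 0 -0.185 -0.567 -0.1565 0.138 1; 0 0 -0.185 -0.567 -0.1565 0.138 1; 0 0 -0.185 -0.567 -0.1565 0.138 1"

```text
t: 0.9
ee_pos: [0.4107, 0.3467, 0.2012]
orientation: [0.229, -3.133, -0.001]
ft_force: [0.2, 0.1, 0.2]
opening: 0.998
grasp_force: 0.0
```

Run:
```python
from h import *; from bench import arm
s=arm.sense(); print(s["t"],s["ee_pos"],s["ft_force"],s["joint_positions"])
plan(s,(.411,.3457,.110),98.3)
```

```text
0.9 [0.41071483 0.34672485 0.20116627] [0.18221115 0.05998629 0.24861054] [ 5.95201203e-01  7.68382861e-02  1.49117568e+00  7.43401439e-04
  1.57377238e+00 -1.12133410e+00]
turn [ 0.0002 -0.0002  0.0003] shift [-0.0004 -0.0028  0.2279]
```

apply_moves:
  commands: "0 0 0 0 -0.003 0.1 1; 0 0 0 0 -0.003 0.19 1; 0 0 0 0 -0.003 0.228 1; 0 0 0 0 -0.003 0.228 1; 0 0 0 0 -0.003 0.228 -0.3; 0 0 0 0 -0.003 0.228 -0.75; 0 0 0 0 -0.003 0.228 -1; 0 0 0 0 -0.003 0.228 -1"

```text
t: 1.7
ee_pos: [0.4121, 0.3455, 0.1113]
orientation: [-0.228, 3.131, 0.002]
ft_force: [0.4, -0.4, 0.1]
opening: 0.332
grasp_force: 0.0
```

apply_moves:
  commands: "0 0 0 0 0 0 -1; 0 0 0 0 0 0 -1; 0 0 0 0 0 0 -1; 0 0 0 0 0 0 -1; 0 0 0 0 0 0 -1; 0 0 0 0 0 0 -1; 0 0 0 0 0 0 -1; 0 0 0 0 0 0 -1"

```text
t: 2.5
ee_pos: [0.4119, 0.3468, 0.1111]
orientation: [-0.228, 3.131, 0.007]
ft_force: [-0.7, 5.8, 1.9]
opening: 0.158
grasp_force: 58.6
```

Run:
```python
from h import *; from bench import arm
s=arm.sense(); print(s["t"],s["ee_pos"],s["orientation"],s["ft_force"],s["torque"])
for n in("top","side"):
    d=arm.snapshot(n); np.savez(f"pics/{n}1.npz",**d)
d=load("side1"); im=d["img"]; p=proj(d,[.486,-.131,.116]); q=proj(d,[.411,.3457,.1]); print(p,q)
a=cv2.resize(im[int(q[0,1])-60:int(q[0,1])+60,int(q[0,0])-80:int(q[0,0])+80],None,fx=3,fy=3,interpolation=cv2.INTER_CUBIC)
cv2.imwrite("pics/crop2.png",np.hstack([a])[...,::-1])
```

```text
2.5 [0.41189355 0.34680054 0.11105969] [-0.2283721   3.13139855  0.00742618] [-0.70024932  5.8384209   1.9340343 ] [1.13322506 0.17101966 0.01819414]
[[358.57626783 226.77334043]] [[303.40842459 358.16338248]]
```

View pics/crop2.png

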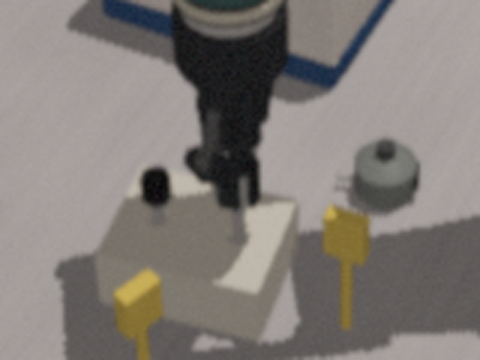

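The grip took: opening 13.4 mm, 59 N. The crop shows the slab between the fingers with the rod still in the hole at crop (238,225). The side force of +5.8 N in y means the rod leans on the -y wall, so I centre it before lifting.

apply_moves:
  commands: "0 0 0 0 0.003 0 -1; 0 0 0 0 0.005 0 -1; 0 0 0 0 0.007 0 -1; 0 0 0 0 0.007 0 -1; 0 0 0 0 0.007 0 -1; 0 0 0 0 0.007 0 -1; 0 0 0 0 0.007 0 -1; 0 0 0 0 0.007 0 -1"

```text
t: 3.4
ee_pos: [0.4118, 0.3478, 0.1109]
orientation: [-0.228, 3.131, 0.001]
ft_force: [-0.1, 0.8, 6.7]
opening: 0.157
grasp_force: 60.0
```

Run:
```python
from h import *; from bench import arm
s=arm.sense(); print(s["t"],s["ee_pos"],s["orientation"],s["ft_force"],s["torque"])
# predicted hole/stand from geometry, with slot geometry in side1 crop
d=load("side1"); im=d["img"]
a=cv2.resize(im[195:255,315:405],None,fx=5,fy=5,interpolation=cv2.INTER_CUBIC)
b=cv2.resize(load("top1")["img"][255:315,330:390],None,fx=5,fy=5,interpolation=cv2.INTER_CUBIC)
cv2.imwrite("pics/crop3.png",np.hstack([a,b])[...,::-1])
```

```text
3.4 [0.41178223 0.34775406 0.11090176] [-2.27761283e-01  3.13147356e+00  5.82972928e-04] [-0.12854531  0.7887461   6.73350366] [0.3973074  0.01516082 0.03358798]
```

View pics/crop3.png

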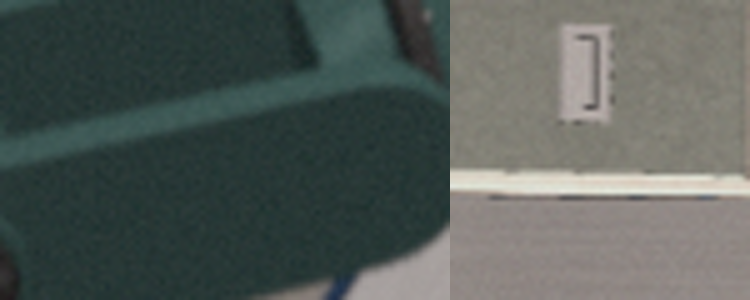

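The crop shows the slot mouth from above at crop (592,73), and the arm hides it from the side camera. The key's foot is on the hole floor (+6.7 N) with almost no side load, so the return pose is TCP (.4118,.3478,.1109). Now the lift.

apply_moves:
  commands: "0 0 0 0 0 -0.03 -1; 0 0 0 0 0 -0.09 -1; 0 0 0 0 0 -0.16 -1; 0 0 0 0 0 -0.24 -1; 0 0 0 0 0 -0.33 -1; 0 0 0 0 0 -0.41 -1; 0 0 0 0 0 -0.46 -1; 0 0 0 0 0 -0.46 -1"

```text
t: 4.2
ee_pos: [0.412, 0.3474, 0.2969]
orientation: [-0.226, 3.129, 0.001]
ft_force: [1.4, -0.1, -0.5]
opening: 0.156
grasp_force: 59.5
```

Run:
```python
from h import *; from bench import arm
s=arm.sense(); print(s["t"],s["ee_pos"],s["orientation"],s["ft_force"],s["torque"],s["joint_positions"])
plan(s,(.45,.1,.29),98.3); plan(s,(.4867,-.129,.29),98.3)
```

```text
4.2 [0.41200716 0.34735585 0.29694597] [-2.26461151e-01  3.12878350e+00  1.36342931e-03] [ 1.38943745 -0.0588729  -0.511242  ] [-0.00532923  0.02187365  0.01546797] [ 5.96112816e-01  5.52722857e-02  1.32488759e+00 -1.58776174e-03
  1.75699387e+00 -1.11948878e+00]
turn [ 0.0002  0.0015 -0.0001] shift [-0.0049 -0.6256  0.0171]
turn [ 0.0002  0.0015 -0.0001] shift [-0.0132 -1.2054  0.0168]
```

apply_moves:
  commands: "0 0 0 0 -0.06 0 -1; 0 0 0 0 -0.15 0 -1; 0 0 0 0 -0.26 0 -1; 0 0 0 0 -0.37 0 -1; 0 0 0 0 -0.48 0 -1; 0 0 0 0 -0.59 0 -1; 0 0 0 0 -0.7 0 -1; 0 0 0 -0.01 -0.8 0 -1"

```text
t: 5.0
ee_pos: [0.46, 0.0292, 0.2912]
orientation: [0.226, -3.128, 0.001]
ft_force: [0.6, 0.5, -0.5]
opening: 0.153
grasp_force: 59.6
```

Run:
```python
from h import *; from bench import arm
s=arm.sense(); print(s["t"],s["ee_pos"],s["ft_force"])
plan(s,(.4867,-.129,.29),98.3)
```

```text
5.0 [0.46001887 0.0292312  0.2912193 ] [ 0.57422228  0.45192197 -0.48222319]
turn [-0.0001 -0.0017 -0.0002] shift [-0.0092 -0.4011  0.0031]
```

apply_moves:
  commands: "0 0 0 0 -0.1 0 -1; 0 -0.001 0 0 -0.2 0 -1; 0 -0.0015 0 -0.005 -0.3 0 -1; 0 -0.0015 0 -0.009 -0.4 0 -1; 0 -0.0015 0 -0.009 -0.401 0.05 -1; 0 -0.0015 0 -0.009 -0.401 0.1 -1; 0 -0.0015 0 -0.009 -0.401 0.15 -1; 0 -0.0015 0 -0.009 -0.401 0.15 -1"

```text
t: 5.8
ee_pos: [0.4851, -0.1261, 0.2276]
orientation: [0.226, -3.126, -0.008]
ft_force: [1.3, -0.1, -1.1]
opening: 0.154
grasp_force: 59.7
```

Run:
```python
from h import *; from bench import arm
s=arm.sense(); print(s["t"],s["ee_pos"],s["orientation"],s["ft_force"])
for n in("top","side"):
    d=arm.snapshot(n); np.savez(f"pics/{n}2.npz",**d)
    im=d["img"]; f=s["ee_pos"]-[0,0,.101]; p=proj(d,[f,[f[0],f[1],f[2]+.07],[f[0],f[1],.116],[.4867,-.129,.116]]).round(1); print(n,p.tolist())
    u,v=p[2].astype(int); c=cv2.resize(im[v-50:v+50,u-65:u+65],None,fx=6,fy=6,interpolation=cv2.INTER_CUBIC); print(u-65,v-50)
    cv2.imwrite(f"pics/c_{n}2.png",c[...,::-1])
```

```text
5.8 [ 0.48514244 -0.12607907  0.22761318] [ 0.22627331 -3.12628158 -0.00771782] [ 1.28726655 -0.0837937  -1.14086599]
top [[355.3, 269.4], [357.8, 267.8], [355.0, 269.6], [356.2, 269.0]]
290 219
side [[358.2, 224.5], [358.8, 202.0], [358.2, 227.8], [358.0, 227.1]]
293 177
```

View pics/c_side2.png

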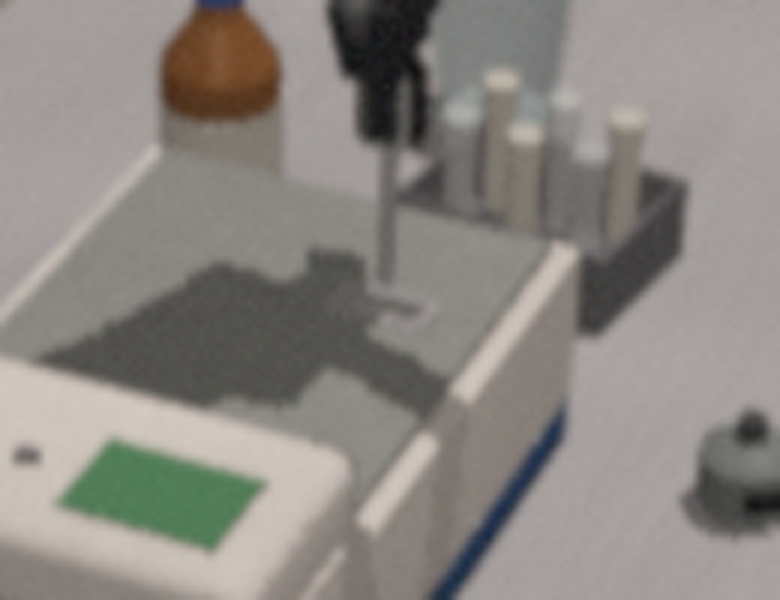

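The side crop shows the rod foot at crop (383,283), about 11 mm above the cover. The surround is centred at roughly (383,303), and the rod stands about 3 mm too far along +y. Top-view slot geometry plus the bias seen at the hole gives (.4867,-.129), so I correct to that.

Run:
```python
from h import *; from bench import arm
s=arm.sense(); print(s["t"],s["ee_pos"],Ro.from_rotvec(s["orientation"]).as_matrix().round(4)[:,2])
plan(s,(.4867,-.129,.2195),98.3)
```

```text
5.9 [ 0.48719893 -0.1264433   0.23208356] [ 4.0e-04  1.8e-03 -1.0e+00]
turn [0.0005 0.0002 0.0001] shift [ 0.0022 -0.0062  0.0314]
```

apply_moves:
  commands: "0 0 0 0.002 -0.0063 0 -1; 0 0 0 0.002 -0.0063 0.01 -1; 0 0 0 0.002 -0.0063 0.02 -1; 0 0 0 0.002 -0.0063 0.03 -1; 0 0 0 0.002 -0.0063 0.036 -1; 0 0 0 0.002 -0.0063 0.041 -1; 0 0 0 0.002 -0.0063 0.041 -1; 0 0 0 0.002 -0.0063 0.041 -1"

```text
t: 6.7
ee_pos: [0.4879, -0.1291, 0.2175]
orientation: [-0.228, 3.129, 0.001]
ft_force: [0.1, -0.8, 0.5]
opening: 0.155
grasp_force: 59.7
```

apply_moves:
  commands: "0 0 0 0.002 0 0.002 -1; 0 0 0 0.002 0 0.004 -1; 0 0 0 0.002 0 0.006 -1; 0 0 0 0.002 0 0.007 -1; 0 0 0 0.002 0 0.007 -1; 0 0 0 0.002 0 0.007 -1; 0 0 0 0.002 0 0.007 -1; 0 0 0 0.002 0 0.007 -1"

```text
t: 7.5
ee_pos: [0.4872, -0.1293, 0.2148]
orientation: [-0.228, 3.128, 0.001]
ft_force: [-0.4, 0.4, -0.7]
opening: 0.156
grasp_force: 59.7
```

apply_moves:
  commands: "0 0 0 0 0 0.002 -1; 0 0 0 0 0 0.004 -1; 0 0 0 0 0 0.006 -1; 0 0 0 0 0 0.008 -1; 0 0 0 0 0 0.01 -1; 0 0 0 0 0 0.01 -1; 0 0 0 0 0 0.01 -1; 0 0 0 0 0 0.01 -1"

```text
t: 8.3
ee_pos: [0.4871, -0.1293, 0.2107]
orientation: [-0.228, 3.128, 0.001]
ft_force: [-0.4, 0.5, -0.5]
opening: 0.155
grasp_force: 59.7
```

apply_moves:
  commands: "0 0 0 0 0 0.003 -1; 0 0 0 0 0 0.006 -1; 0 0 0 0 0 0.009 -1; 0 0 0 0 0 0.012 -1; 0 0 0 0 0 0.015 -1; 0 0 0 0 0 0.018 -1; 0 0 0 0 0 0.018 -1; 0 0 0 0 0 0.018 -1"

```text
t: 9.1
ee_pos: [0.4872, -0.1292, 0.204]
orientation: [-0.228, 3.128, 0.0]
ft_force: [-1.6, 0.5, 2.8]
opening: 0.156
grasp_force: 60.0
```

apply_moves:
  commands: "0 0 0 0 0 0.003 -1; 0 0 0 0 0 0.006 -1; 0 0 0 0 0 0.009 -1; 0 0 0 0 0 0.012 -1; 0 0 0 0 0 0.012 -1; 0 0 0 0 0 0.012 -1; 0 0 0 0 0 0.012 -1; 0 0 0 0 0 0.012 -1"

```text
t: 9.9
ee_pos: [0.4872, -0.1292, 0.1988]
orientation: [-0.228, 3.128, 0.001]
ft_force: [-0.4, 0.1, 3.5]
opening: 0.155
grasp_force: 60.1
```

apply_moves:
  commands: "0 0 0 0 0 0.001 -1; 0 0 0 0 0 0.002 -1; 0 0 0 0 0 0.003 -1; 0 0 0 0 0 0.004 -1; 0 0 0 0 0 0.004 -1; 0 0 0 0 0 0.004 -1; 0 0 0 0 0 0.004 -1; 0 0 0 0 0 0.004 -1"

```text
t: 10.7
ee_pos: [0.4872, -0.1292, 0.1971]
orientation: [-0.228, 3.128, 0.001]
ft_force: [-0.6, -0.0, 4.0]
opening: 0.155
grasp_force: 60.1
```

apply_moves:
  commands: "0 0 0 0 0 0.001 -1; 0 0 0 0 0 0.002 -1; 0 0 0 0 0 0.003 -1; 0 0 0 0 0 0.004 -1; 0 0 0 0 0 0.005 -1; 0 0 0 0 0 0.005 -1; 0 0 0 0 0 0.005 -1; 0 0 0 0 0 0.005 -1"

```text
t: 11.5
ee_pos: [0.4872, -0.1292, 0.1951]
orientation: [-0.228, 3.128, 0.001]
ft_force: [-1.4, 0.5, 5.6]
opening: 0.159
grasp_force: 60.1
```

apply_moves:
  commands: "0 0 0 0 0 0.001 -1; 0 0 0 0 0 0.002 -1; 0 0 0 0 0 0.003 -1; 0 0 0 0 0 0.004 -1; 0 0 0 0 0 0.005 -1; 0 0 0 0 0 0.005 -1; 0 0 0 0 0 0.005 -1; 0 0 0 0 0 0.005 -1"

```text
t: 12.3
ee_pos: [0.4873, -0.1292, 0.1932]
orientation: [-0.228, 3.128, 0.001]
ft_force: [-1.0, 0.8, 5.3]
opening: 0.155
grasp_force: 60.2
```

apply_moves:
  commands: "0 0 0 0 0 0.001 -1; 0 0 0 0 0 0.002 -1; 0 0 0 0 0 0.003 -1; 0 0 0 0 0 0.004 -1; 0 0 0 0 0 0.005 -1; 0 0 0 0 0 0.005 -1; 0 0 0 0 0 0.005 -1; 0 0 0 0 0 0.005 -1"

```text
t: 13.1
ee_pos: [0.4873, -0.1292, 0.1913]
orientation: [-0.228, 3.128, 0.001]
ft_force: [-2.2, 0.6, 5.1]
opening: 0.155
grasp_force: 60.2
```

apply_moves:
  commands: "0 0 0 0 0 0.001 -1; 0 0 0 0 0 0.002 -1; 0 0 0 0 0 0.003 -1; 0 0 0 0 0 0.004 -1; 0 0 0 0 0 0.005 -1; 0 0 0 0 0 0.005 -1; 0 0 0 0 0 0.005 -1; 0 0 0 0 0 0.005 -1"

```text
t: 13.9
ee_pos: [0.4873, -0.1292, 0.1894]
orientation: [-0.228, 3.128, 0.001]
ft_force: [-1.2, 0.9, 6.3]
opening: 0.153
grasp_force: 60.3
```

apply_moves:
  commands: "0 0 0 0 0 0.001 -1; 0 0 0 0 0 0.002 -1; 0 0 0 0 0 0.003 -1; 0 0 0 0 0 0.004 -1; 0 0 0 0 0 0.005 -1; 0 0 0 0 0 0.005 -1; 0 0 0 0 0 0.005 -1; 0 0 0 0 0 0.005 -1"

```text
t: 14.7
ee_pos: [0.4873, -0.1292, 0.1874]
orientation: [-0.228, 3.128, 0.001]
ft_force: [-0.9, 0.2, 6.1]
opening: 0.153
grasp_force: 60.4
```

apply_moves:
  commands: "0 0 0 0 0 0.001 -1; 0 0 0 0 0 0.002 -1; 0 0 0 0 0 0.003 -1; 0 0 0 0 0 0.004 -1; 0 0 0 0 0 0.005 -1; 0 0 0 0 0 0.005 -1; 0 0 0 0 0 0.005 -1; 0 0 0 0 0 0.005 -1"

```text
t: 15.5
ee_pos: [0.4873, -0.1292, 0.1856]
orientation: [-0.228, 3.128, 0.0]
ft_force: [-1.1, 0.6, 5.7]
opening: 0.156
grasp_force: 60.5
```

apply_moves:
  commands: "0 0 0 0 0 0.001 -1; 0 0 0 0 0 0.002 -1; 0 0 0 0 0 0.003 -1; 0 0 0 0 0 0.004 -1; 0 0 0 0 0 0.005 -1; 0 0 0 0 0 0.005 -1; 0 0 0 0 0 0.005 -1; 0 0 0 0 0 0.005 -1"

```text
t: 16.3
ee_pos: [0.4873, -0.1292, 0.1837]
orientation: [-0.228, 3.128, 0.0]
ft_force: [-1.3, 0.5, 6.7]
opening: 0.155
grasp_force: 60.6
```

apply_moves:
  commands: "0 0 0 0 0 0.001 -1; 0 0 0 0 0 0.002 -1; 0 0 0 0 0 0.003 -1; 0 0 0 0 0 0.004 -1; 0 0 0 0 0 0.005 -1; 0 0 0 0 0 0.005 -1; 0 0 0 0 0 0.005 -1; 0 0 0 0 0 0.005 -1"

```text
t: 17.1
ee_pos: [0.4873, -0.1292, 0.1818]
orientation: [-0.228, 3.128, 0.0]
ft_force: [-2.5, 0.5, 6.9]
opening: 0.154
grasp_force: 60.6
```

apply_moves:
  commands: "0 0 0 0 0 0.001 -1; 0 0 0 0 0 0.002 -1; 0 0 0 0 0 0.003 -1; 0 0 0 0 0 0.004 -1; 0 0 0 0 0 0.005 -1; 0 0 0 0 0 0.005 -1; 0 0 0 0 0 0.005 -1; 0 0 0 0 0 0.005 -1"

```text
t: 17.9
ee_pos: [0.4873, -0.1292, 0.1799]
orientation: [-0.228, 3.128, 0.0]
ft_force: [-1.5, 0.0, 7.6]
opening: 0.154
grasp_force: 60.7
```

apply_moves:
  commands: "0 0 0 0 0 0.001 -1; 0 0 0 0 0 0.002 -1; 0 0 0 0 0 0.003 -1; 0 0 0 0 0 0.004 -1; 0 0 0 0 0 0.005 -1; 0 0 0 0 0 0.005 -1; 0 0 0 0 0 0.005 -1; 0 0 0 0 0 0.005 -1"

```text
t: 18.7
ee_pos: [0.4874, -0.1293, 0.1794]
orientation: [-0.228, 3.127, -0.001]
ft_force: [-3.7, 1.6, 12.5]
opening: 0.155
grasp_force: 61.5
```

The force jumped from 7.6 to 12.5 N over a 0.5 mm rise in depth, so the hook has bottomed. I ease off about 1 mm and start to draw the cover, slowly at first.

apply_moves:
  commands: "0 0 0 0 0 -0.003 -1; 0 0 0 0 0 -0.0065 -1; 0 0 0 0 0 -0.0065 -1; 0 0 0 -0.001 0.006 -0.0065 -1; 0 0 0 -0.002 0.012 -0.0065 -1; 0 0 0 -0.003 0.018 -0.0065 -1; 0 0 0 -0.003 0.018 -0.0065 -1; 0 0 0 -0.003 0.018 -0.0065 -1"

```text
t: 19.5
ee_pos: [0.4874, -0.1231, 0.1806]
orientation: [-0.227, 3.128, -0.004]
ft_force: [-2.1, -1.7, 7.8]
opening: 0.157
grasp_force: 60.9
```

apply_moves:
  commands: "0 0 0 -0.0007 0.004 0 -1; 0 0 0 -0.0014 0.008 0 -1; 0 0 0 -0.002 0.0125 0 -1; 0 0 0 -0.002 0.0125 0 -1; 0 0 0 -0.002 0.0125 0 -1; 0 0 0 -0.002 0.0125 0 -1; 0 0 0 -0.002 0.0125 0 -1; 0 0 0 -0.002 0.0125 0 -1"

```text
t: 20.3
ee_pos: [0.4875, -0.1181, 0.1806]
orientation: [-0.227, 3.128, -0.004]
ft_force: [-2.9, -2.5, 6.9]
opening: 0.154
grasp_force: 60.9
```

apply_moves:
  commands: "0 0 0 -0.001 0.006 0 -1; 0 0 0 -0.002 0.012 0 -1; 0 0 0 -0.003 0.018 0 -1; 0 0 0 -0.004 0.024 0 -1; 0 0 0 -0.0047 0.03 0 -1; 0 0 0 -0.0047 0.03 0 -1; 0 0 0 -0.0047 0.03 0 -1; 0 0 0 -0.0047 0.03 0 -1"

```text
t: 21.1
ee_pos: [0.4877, -0.1059, 0.1806]
orientation: [-0.227, 3.128, -0.004]
ft_force: [-3.3, -0.9, 6.6]
opening: 0.153
grasp_force: 60.9
```

apply_moves:
  commands: "0 0 0 -0.002 0.012 0 -1; 0 0 0 -0.005 0.03 0 -1; 0 0 0 -0.008 0.05 0 -1; 0 0 0 -0.011 0.07 0 -1; 0 0 0 -0.0145 0.09 0 -1; 0 0 0 -0.018 0.11 0 -1; 0 0 0 -0.0195 0.122 0 -1; 0 0 0 -0.0195 0.122 0 -1"

```text
t: 21.9
ee_pos: [0.4883, -0.0557, 0.1806]
orientation: [-0.228, 3.128, -0.003]
ft_force: [-2.7, -1.0, 7.7]
opening: 0.153
grasp_force: 60.7
```

apply_moves:
  commands: "0 0 0 -0.001 0.008 0 -1; 0 0 0 -0.0025 0.016 0 -1; 0 0 0 -0.004 0.026 0 -1; 0 0 0 -0.0055 0.036 0 -1; 0 0 0 -0.007 0.046 0 -1; 0 0 0 -0.0087 0.054 0 -1; 0 0 0 -0.0087 0.054 0 -1; 0 0 0 -0.0087 0.054 0 -1"

```text
t: 22.7
ee_pos: [0.4886, -0.0342, 0.1806]
orientation: [-0.228, 3.128, -0.003]
ft_force: [-2.9, -1.9, 7.5]
opening: 0.159
grasp_force: 60.8
```

apply_moves:
  commands: "0 0 0 -0.0004 0.0025 0 -1; 0 0 0 -0.0008 0.005 0 -1; 0 0 0 -0.0012 0.0075 0 -1; 0 0 0 -0.0012 0.0075 0 -1; 0 0 0 -0.0012 0.0075 0 -1; 0 0 0 -0.0012 0.0075 0 -1; 0 0 0 -0.0012 0.0075 0 -1; 0 0 0 -0.0012 0.0075 0 -1"

```text
t: 23.5
ee_pos: [0.4887, -0.0315, 0.1806]
orientation: [-0.227, 3.128, -0.004]
ft_force: [-2.9, -1.9, 7.0]
opening: 0.153
grasp_force: 61.0
```

apply_moves:
  commands: "0 0 0 -0.0004 0.0025 0 -1; 0 0 0 -0.0008 0.005 0 -1; 0 0 0 -0.0012 0.0075 0 -1; 0 0 0 -0.0012 0.0075 0 -1; 0 0 0 -0.0012 0.0075 0 -1; 0 0 0 -0.0012 0.0075 0 -1; 0 0 0 -0.0012 0.0075 0 -1; 0 0 0 -0.0012 0.0075 0 -1"

```text
t: 24.3
ee_pos: [0.4887, -0.0287, 0.1806]
orientation: [-0.227, 3.128, -0.005]
ft_force: [-2.0, -2.1, 7.7]
opening: 0.152
grasp_force: 60.8
```

apply_moves:
  commands: "0 0 0 -0.0004 0.0025 0 -1; 0 0 0 -0.0008 0.005 0 -1; 0 0 0 -0.0012 0.0075 0 -1; 0 0 0 -0.0012 0.0075 0 -1; 0 0 0 -0.0012 0.0075 0 -1; 0 0 0 -0.0012 0.0075 0 -1; 0 0 0 -0.0012 0.0075 0 -1; 0 0 0 -0.0012 0.0075 0 -1"

```text
t: 25.1
ee_pos: [0.4891, -0.0264, 0.1809]
orientation: [-0.226, 3.127, -0.008]
ft_force: [-1.2, -4.6, 7.6]
opening: 0.16
grasp_force: 60.9
```

apply_moves:
  commands: "0 0 0 -0.0003 0.002 0 -1; 0 0 0 -0.0008 0.005 0 -1; 0 0 0 -0.0008 0.005 0 -1; 0 0 0 -0.0008 0.005 0 -1; 0 0 0 -0.0008 0.005 0 -1; 0 0 0 -0.0008 0.005 0 -1; 0 0 0 -0.0008 0.005 0 -1; 0 0 0 -0.0008 0.005 0 -1"

```text
t: 25.9
ee_pos: [0.4894, -0.0245, 0.181]
orientation: [-0.226, 3.127, -0.008]
ft_force: [-1.5, -4.3, 7.7]
opening: 0.159
grasp_force: 60.9
```

apply_moves:
  commands: "0 0 0 -0.0003 0.002 0 -1; 0 0 0 -0.0008 0.005 0 -1; 0 0 0 -0.0008 0.005 0 -1; 0 0 0 -0.0008 0.005 0 -1; 0 0 0 -0.0008 0.005 0 -1; 0 0 0 -0.0008 0.005 0 -1; 0 0 0 -0.0008 0.005 0 -1; 0 0 0 -0.0008 0.005 0 -1"

```text
t: 26.7
ee_pos: [0.4895, -0.0236, 0.181]
orientation: [-0.225, 3.127, -0.012]
ft_force: [-1.1, -7.6, 6.5]
opening: 0.155
grasp_force: 60.9
```

Run:
```python
from h import *; from bench import arm
s=arm.sense(); print(s["t"],s["ee_pos"],s["ft_force"],s["torque"])
for n in("side","top"):
    d=arm.snapshot(n); np.savez(f"pics/{n}3.npz",**d)
    im=d["img"]; f=s["ee_pos"]-[0,0,.101]; p=proj(d,[[f[0],f[1],.116]]).round(1); print(n,p.tolist())
    u,v=p[0].astype(int); c=cv2.resize(im[v-40:v+40,u-60:u+60],None,fx=6,fy=6,interpolation=cv2.INTER_CUBIC); print(u-60,v-40)
    cv2.imwrite(f"pics/c_{n}3.png",c[...,::-1])
```

```text
26.7 [ 0.48947476 -0.02362831  0.1810363 ] [-1.08252217 -7.5502071   6.52742799] [-1.69566667  0.29421013 -0.03768451]
side [[341.2, 247.8]]
281 207
top [[313.4, 267.6]]
253 227
```

View pics/c_side3.png

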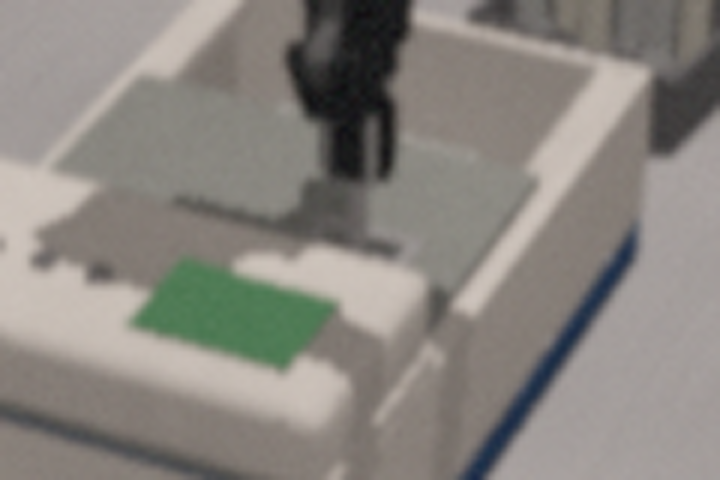

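Run:
```python
from h import *
a=load("top0");d=load("top3")
for n,D in(("0",a),("3",d)):
    P=cloud(D); 
    for x in (.46,.54,.58,.61):
        m=(abs(P[...,0]-x)<.012)&(P[...,2]>.111)&(P[...,2]<.121)&(P[...,1]<.03)&(P[...,1]>-.3)
        y=np.sort(P[...,1][m]); print(n,x,len(y),y[:1],y[len(y)//50] if len(y) else 0)
m=d["img"].mean(2).astype(int); print(m[240,325:355]); print(proj(d,[[.5375,-.1113,.116],[.5375,-.1093,.116]]))
P=cloud(d); print(P[240,325:355,2].round(3))
```

```text
0 0.46 921 [-0.21805218] -0.20933083825450988
0 0.54 921 [-0.21890801] -0.2107386122246509
0 0.58 901 [-0.21911059] -0.21088990651683598
0 0.61 898 [-0.21954092] -0.21098072383743005
3 0.46 215 [-0.21789392] -0.2131223678547653
3 0.54 11 [-0.21876665] -0.2187666492599808
3 0.58 457 [-0.21898856] -0.21407597507455461
3 0.61 534 [-0.21945398] -0.2166247763350737
[35 34 35 36 32 31 36 33 32 31 35 24 30 44 77 74 30 29 31 36 32 33 34 28
 41 57 63 53 32 43]
[[348.94618845 248.4006979 ]
 [348.13883093 248.39651686]]
[0.505 0.507 0.505 0.504 0.503 0.502 0.501 0.502 0.502 0.501 0.501 0.496
 0.498 0.498 0.492 0.113 0.501 0.504 0.502 0.503 0.505 0.502 0.504 0.502
 0.497 0.031 0.029 0.03  0.034 0.031]
```

Run:
```python
from h import *
d=load("top3");P=cloud(d)
for v in range(216,240,4):
    r=[(u,round(P[v,u,1],4),round(P[v,u,2],3)) for u in range(344,356)]
    i=[k for k in r if abs(k[2]-.116)<.006]; print(v,P[v,350,0].round(3),i[-1] if i else None, [k[2] for k in r])
```

```text
216 0.632 (349, np.float64(-0.1113), np.float64(0.12)) [np.float64(0.119), np.float64(0.119), np.float64(0.118), np.float64(0.118), np.float64(0.116), np.float64(0.12), np.float64(0.028), np.float64(0.033), np.float64(0.034), np.float64(0.032), np.float64(0.024), np.float64(0.026)]
220 0.622 (349, np.float64(-0.1115), np.float64(0.117)) [np.float64(0.114), np.float64(0.115), np.float64(0.119), np.float64(0.118), np.float64(0.117), np.float64(0.117), np.float64(0.029), np.float64(0.025), np.float64(1.384), np.float64(0.03), np.float64(0.031), np.float64(0.035)]
224 0.61 (349, np.float64(-0.1114), np.float64(0.118)) [np.float64(0.118), np.float64(0.118), np.float64(0.116), np.float64(0.117), np.float64(0.11), np.float64(0.118), np.float64(0.035), np.float64(0.029), np.float64(0.031), np.float64(0.03), np.float64(0.026), np.float64(0.034)]
228 0.6 (349, np.float64(-0.1116), np.float64(0.115)) [np.float64(0.117), np.float64(0.114), np.float64(0.115), np.float64(0.118), np.float64(0.117), np.float64(0.115), np.float64(0.03), np.float64(0.029), np.float64(0.027), np.float64(0.031), np.float64(0.025), np.float64(0.042)]
232 0.589 (349, np.float64(-0.1115), np.float64(0.116)) [np.float64(0.114), np.float64(0.117), np.float64(0.118), np.float64(0.117), np.float64(0.115), np.float64(0.116), np.float64(0.029), np.float64(0.028), np.float64(0.032), np.float64(0.03), np.float64(0.032), np.float64(0.049)]
236 0.579 (349, np.float64(-0.1113), np.float64(0.119)) [np.float64(0.113), np.float64(0.121), np.float64(0.118), np.float64(0.114), np.float64(0.12), np.float64(0.119), np.float64(0.029), np.float64(0.028), np.float64(0.027), np.float64(0.03), np.float64(0.027), np.float64(0.049)]
```

The cover's edge reads y = -0.1115 against the expected -0.1113 for fully open. The crop shows the cover up against the hood. One small confirming pull.

apply_moves:
  commands: "0 0 0 -0.0003 0.002 0 -1; 0 0 0 -0.0006 0.004 0 -1; 0 0 0 -0.0006 0.004 0 -1; 0 0 0 -0.0006 0.004 0 -1; 0 0 0 -0.0006 0.004 0 -1; 0 0 0 -0.0006 0.004 0 -1; 0 0 0 -0.0006 0.004 0 -1; 0 0 0 -0.0006 0.004 0 -1"

```text
t: 27.6
ee_pos: [0.4894, -0.023, 0.1807]
orientation: [-0.224, 3.127, -0.016]
ft_force: [-0.1, -10.2, 6.4]
opening: 0.157
grasp_force: 60.6
```

apply_moves:
  commands: "0 0 0 0.0005 -0.003 0 -1; 0 0 0 0.001 -0.006 0 -1; 0 0 0 0.0015 -0.009 0 -1; 0 0 0 0.002 -0.012 0 -1; 0 0 0 0.002 -0.013 0 -1; 0 0 0 0.002 -0.013 0 -1; 0 0 0 0.002 -0.013 0 -1; 0 0 0 0.002 -0.013 0 -1"

```text
t: 28.4
ee_pos: [0.4895, -0.0245, 0.1809]
orientation: [-0.227, 3.126, -0.002]
ft_force: [-1.6, 0.6, 7.2]
opening: 0.157
grasp_force: 60.8
```

apply_moves:
  commands: "0 0 0 0 0 -0.01 -1; 0 0 0 0 0 -0.02 -1; 0 0 0 0 0 -0.03 -1; 0 0 0 0 0 -0.045 -1; 0 0 0 0 0 -0.06 -1; 0 0 0 0 0 -0.07 -1; 0 0 0 0 0 -0.07 -1; 0 0 0 0 0 -0.07 -1"

```text
t: 29.2
ee_pos: [0.4882, -0.0243, 0.2071]
orientation: [-0.228, 3.13, -0.0]
ft_force: [0.0, -2.9, 1.4]
opening: 0.158
grasp_force: 59.9
```

apply_moves:
  commands: "0 0 0 0 -0.0025 0 -1; 0 0 0 0 -0.005 0 -1; 0 0 0 0 -0.005 0 -1; 0 0 0 0 -0.005 -0.005 -1; 0 0 0 0 -0.005 -0.01 -1; 0 0 0 0 -0.005 -0.01 -1; 0 0 0 0 -0.005 -0.01 -1; 0 0 0 0 -0.005 -0.01 -1"

```text
t: 30.0
ee_pos: [0.4889, -0.0258, 0.2118]
orientation: [-0.228, 3.129, 0.001]
ft_force: [-0.0, 0.4, -0.4]
opening: 0.154
grasp_force: 59.5
```

Free of side load. I lift clear and take a look.

apply_moves:
  commands: "0 0 0 0 0 -0.01 -1; 0 0 0 0 0 -0.03 -1; 0 0 0 0 0 -0.06 -1; 0 0 0 0 0 -0.1 -1; 0 0 0 0 0 -0.15 -1; 0 0 0 0 0 -0.2 -1; 0 0 0 0 0 -0.21 -1; 0 0 0 0 0 -0.21 -1"

```text
t: 30.8
ee_pos: [0.489, -0.026, 0.2973]
orientation: [-0.228, 3.126, -0.0]
ft_force: [-0.0, 0.3, -1.4]
opening: 0.153
grasp_force: 59.6
```

Run:
```python
from h import *; from bench import arm
s=arm.sense(); print(s["t"],s["ee_pos"],s["ft_force"])
plan(s,(.4118,.3478,.296),98.3)
d=arm.snapshot("side"); np.savez("pics/side4.npz",**d); f=s["ee_pos"]-[0,0,.101]
p=proj(d,[f,f+[0,0,.076]]); print(p); u,v=p[0].astype(int)
print(u-50,v-60); cv2.imwrite("pics/c_side4.png",cv2.resize(d["img"][v-60:v+40,u-50:u+50],None,fx=6,fy=6,interpolation=cv2.INTER_CUBIC)[...,::-1])
```

```text
30.8 [ 0.48895834 -0.02604041  0.29733948] [-0.02542027  0.27549433 -1.3606425 ]
turn [-0.0003  0.0025  0.0002] shift [0.0555 0.9527 0.0021]
[[341.8683706  220.97680912]
 [342.004638   194.51490154]]
291 160
```

View pics/c_side4.png

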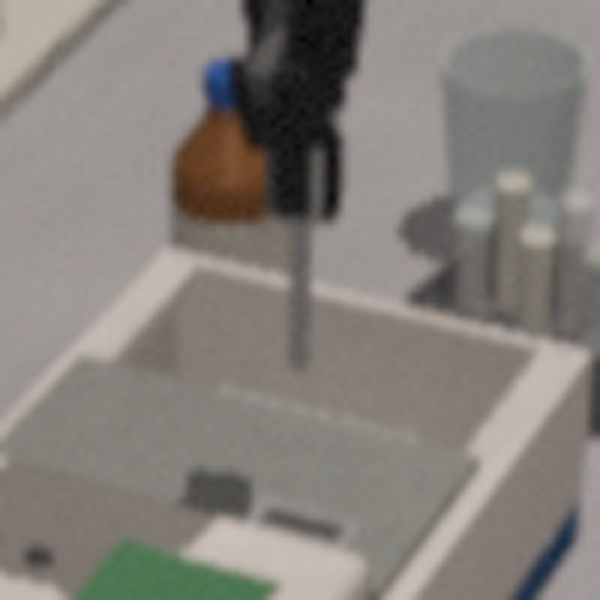

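The crop shows the key straight in the grip, foot at crop (298,368), with the cover staying open below it. Back to the stand.

apply_moves:
  commands: "0 0 0 0.002 0.06 0 -1; 0 0.0005 0 0.008 0.17 0 -1; 0 0.001 0 0.015 0.29 0 -1; 0 0.0015 0 0.022 0.41 0 -1; 0 0.0015 0 0.03 0.53 0 -1; 0 0.0015 0 0.038 0.65 0 -1; 0 0.0015 0 0.046 0.77 0 -1; 0 0.0015 0 0.053 0.88 0 -1"

```text
t: 31.65
ee_pos: [0.4151, 0.3211, 0.2941]
orientation: [0.229, -3.131, 0.002]
ft_force: [0.4, -1.6, -0.8]
opening: 0.157
grasp_force: 59.5
```

Run:
```python
from h import *; from bench import arm
s=arm.sense(); print(s["t"],s["ee_pos"],s["orientation"],s["ft_force"]); plan(s,(.4118,.3478,.20),98.3)
```

```text
31.65 [0.41511515 0.32105994 0.29407481] [ 2.29145224e-01 -3.13099411e+00  1.65181925e-03] [ 0.36092359 -1.59673051 -0.76056739]
turn [-0.0003 -0.0007  0.0004] shift [-0.0021  0.0676  0.2351]
```

apply_moves:
  commands: "0 0 0 -0.001 0.03 0 -1; 0 0 0 -0.002 0.066 0 -1; 0 0 0 -0.002 0.066 0.05 -1; 0 0 0 -0.002 0.066 0.12 -1; 0 0 0 -0.002 0.066 0.19 -1; 0 0 0 -0.002 0.066 0.235 -1; 0 0 0 -0.002 0.066 0.235 -1; 0 0 0 -0.002 0.066 0.235 -1"

```text
t: 32.45
ee_pos: [0.4138, 0.3448, 0.2016]
orientation: [0.226, -3.133, 0.001]
ft_force: [1.2, 0.5, 0.1]
opening: 0.155
grasp_force: 59.5
```

apply_moves:
  commands: "0 0 0 0 0 0.02 -1; 0 0 0 0 0 0.05 -1; 0 0 0 0 0 0.08 -1; 0 0 0 0 0 0.09 -1; 0 0 0 0 0 0.09 -1; 0 0 0 0 0 0.09 -1; 0 0 0 0 0 0.09 -1; 0 0 0 0 0 0.09 -1"

```text
t: 33.25
ee_pos: [0.4138, 0.3457, 0.1663]
orientation: [-0.228, 3.132, 0.001]
ft_force: [-0.3, -1.5, -1.0]
opening: 0.154
grasp_force: 59.5
```

Run:
```python
from h import *; from bench import arm
s=arm.sense(); print(s["t"],s["ee_pos"],s["orientation"],s["ft_force"]); plan(s,(.4118,.3478,.1109),98.3)
d=arm.snapshot("side"); f=s["ee_pos"]-[0,0,.101]
p=proj(d,[f,f+[0,0,.076]]); print(p); u,v=p[0].astype(int)
print(u-50,v-50); cv2.imwrite("pics/c_side5.png",cv2.resize(d["img"][v-50:v+50,u-50:u+50],None,fx=6,fy=6,interpolation=cv2.INTER_CUBIC)[...,::-1])
```

```text
33.25 [0.41375424 0.34572241 0.16633542] [-2.28206835e-01  3.13217692e+00  1.06643407e-03] [-0.26808593 -1.51377532 -1.03271062]
turn [0.0002 0.0004 0.0002] shift [0.0042 0.0058 0.1386]
[[302.77546084 369.397673  ]
 [301.52678055 343.38982664]]
252 319
```

View pics/c_side5.png

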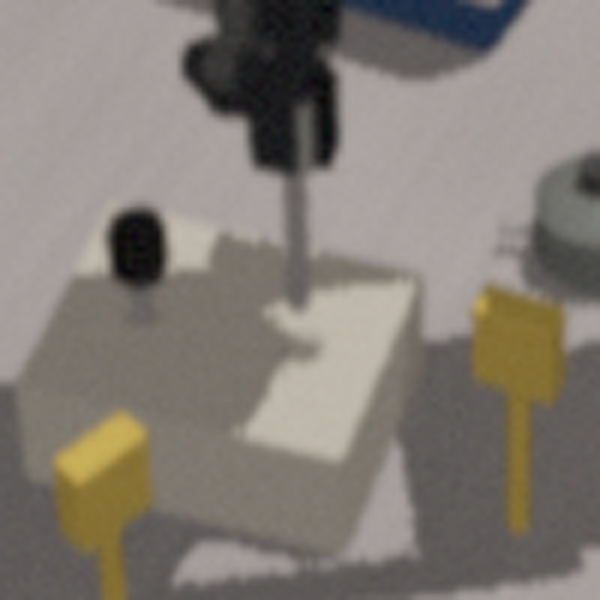

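The crop shows the rod foot at crop (297,300), about 15 mm over the stand and short of the hole by the 2 mm the numbers also give. I correct that and enter the chamfer.

apply_moves:
  commands: "0 0 0 0.0045 0.0055 0 -1; 0 0 0 0.0045 0.0055 0 -1; 0 0 0 0.0045 0.0055 0.015 -1; 0 0 0 0.0045 0.0055 0.03 -1; 0 0 0 0.0045 0.0055 0.04 -1; 0 0 0 0.0045 0.0055 0.045 -1; 0 0 0 0.0045 0.0055 0.045 -1; 0 0 0 0.0045 0.0055 0.045 -1"

```text
t: 34.1
ee_pos: [0.4113, 0.3476, 0.1474]
orientation: [0.228, -3.133, -0.001]
ft_force: [0.5, 2.2, -1.8]
opening: 0.156
grasp_force: 59.3
```

apply_moves:
  commands: "0 0 0 0 0 0.004 -1; 0 0 0 0 0 0.008 -1; 0 0 0 0 0 0.012 -1; 0 0 0 0 0 0.015 -1; 0 0 0 0 0 0.015 -1; 0 0 0 0 0 0.015 -1; 0 0 0 0 0 0.015 -1; 0 0 0 0 0 0.015 -1"

```text
t: 34.9
ee_pos: [0.4114, 0.3476, 0.1417]
orientation: [-0.228, 3.133, 0.001]
ft_force: [0.3, 2.4, -1.3]
opening: 0.155
grasp_force: 59.4
```

apply_moves:
  commands: "0 0 0 0 0.0015 0.005 -1; 0 0 0 0 0.0015 0.015 -1; 0 0 0 0 0.0015 0.025 -1; 0 0 0 0 0.0015 0.035 -1; 0 0 0 0 0.0015 0.045 -1; 0 0 0 0 0.0015 0.055 -1; 0 0 0 0 0.0015 0.062 -1; 0 0 0 0 0.0015 0.062 -1"

```text
t: 35.7
ee_pos: [0.4112, 0.348, 0.1162]
orientation: [0.228, -3.133, 0.0]
ft_force: [1.2, 1.9, -2.3]
opening: 0.157
grasp_force: 59.3
```

apply_moves:
  commands: "0 0 0 0 0 0.003 -1; 0 0 0 0 0 0.006 -1; 0 0 0 0 0 0.009 -1; 0 0 0 0 0 0.012 -1; 0 0 0 0 0 0.014 -1; 0 0 0 0 0 0.014 -1; 0 0 0 0 0 0.014 -1; 0 0 0 0 0 0.014 -1"

```text
t: 36.5
ee_pos: [0.4113, 0.348, 0.1112]
orientation: [-0.228, 3.133, 0.0]
ft_force: [2.1, 1.5, -0.0]
opening: 0.153
grasp_force: 59.7
```

Foot is at the hole floor. I release and wait.

apply_moves:
  commands: "0 0 0 0 0 0.001 -1; 0 0 0 0 0 0.001 -0.5; 0 0 0 0 0 0.001 0; 0 0 0 0 0 0.001 0.5; 0 0 0 0 0 0.001 1; 0 0 0 0 0 0.001 1; 0 0 0 0 0 0.001 1; 0 0 0 0 0 0.001 1"

```text
t: 37.3
ee_pos: [0.4113, 0.348, 0.1109]
orientation: [-0.228, 3.133, 0.0]
ft_force: [0.3, 0.6, -0.2]
opening: 1.001
grasp_force: 0.0
```

apply_moves:
  commands: "0 0 0 0 0 0 1; 0 0 0 0 0 0 1; 0 0 0 0 0 -0.03 1; 0 0 0 0 0 -0.1 1; 0 0 0 0 0 -0.2 1; 0 0 0 0 0 -0.3 1; 0 0 0 0 0 -0.38 1; 0 0 0 0 0 -0.38 1"

```text
t: 38.1
ee_pos: [0.4132, 0.3494, 0.2709]
orientation: [-0.228, 3.121, 0.011]
ft_force: [-0.1, 1.3, 0.1]
opening: 1.005
grasp_force: 0.0
```

apply_moves:
  commands: "0 0 0 0.1 0 -0.05 1; 0 0 0 0.2 0 -0.05 1; 0 0 0 0.3 0 -0.05 1; 0 0 0 0.35 0 -0.05 1; 0 0 0 0.35 0 -0.05 1; 0 0 0 0.35 0 -0.05 1; 0 0 0 0.35 0 -0.05 1; 0 0 0 0.35 0 -0.05 1"

```text
t: 38.9
ee_pos: [0.2736, 0.3277, 0.2825]
orientation: [0.226, -3.133, 0.001]
ft_force: [-0.1, -0.9, 0.1]
opening: 0.999
grasp_force: 0.0
```

Run:
```python
from h import *; from bench import arm
s=arm.sense(); print(s["t"],s["ee_pos"],s["ft_force"])
d=arm.snapshot("side");e=arm.snapshot("top"); np.savez("pics/top6.npz",**e)
a=cv2.resize(d["img"][310:410,250:350],None,fx=4,fy=4,interpolation=cv2.INTER_CUBIC)
b=cv2.resize(e["img"][190:310,135:255+80],None,fx=2,fy=2)
b=e["img"][140:340,60:460]; c=np.zeros((600,400,3),np.uint8);c[:400]=a;c[400:]=b
cv2.imwrite("pics/c6.png",c[...,::-1])
for n in("top0","top6"):
    P=cloud(load(n)); w=P[255:320,140:200]; m=(w[...,2]>.108)&(w[...,2]<.13); q=w[m]; print(n,len(q),q.mean(0) if len(q) else 0, np.median(q[:,2]) if len(q) else 0)
P=cloud(load("top6")); print([[u for u in range(300,400) if abs(P[v,u,2]-.116)<.006 and u<385][-1] for v in(220,240,260)])
```

```text
38.9 [0.27361368 0.32773942 0.28251669] [-0.06102512 -0.92161175  0.13403507]
top0 89 [0.41118681 0.34428867 0.11919048] 0.11985406222079109
top6 90 [0.41135366 0.34393141 0.11929963] 0.12008220198064656
[349, 349, 348]
```

View pics/c6.png

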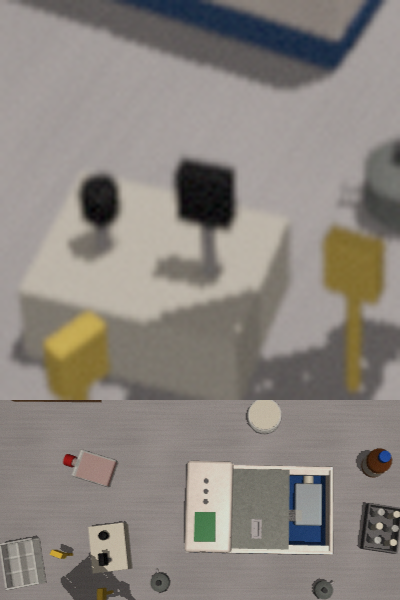

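The picture shows the key upright in its own hole at (207,195), with the same top height as at the start (0.120 m). The cover is still open, its edge at column 349, and everything else is in place. Handing in.

```bash
python3 -c "
from bench import arm
print(arm.sign_off())"
```

```text
the job is handed in; nothing more can be done
None
```

The job is handed in: I pressed the hook until it bottomed, drew the cover to its end stop with the key, and stood the key back fully down in its own hole, in about 39 s of the 72 s allowed; the highest force read was about 13 N, against the 25 N limit.

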